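Sort salvaged components into the sample trays

ROBOT

A 6-joint arm with a two-finger parallel gripper is mounted at the origin on the work surface. World frame = base frame: x ahead of the robot, y to its left, z up, the work surface at z = 0. Lengths are in mm, angles in rad, forces in N, time in s.
With the tool pointing down it reaches from about 300 to 1000 mm from the base axis. Payload 5.1 kg.
Tool frame: the origin (TCP) lies at the very end of the fingers, on their centre line; the grasp point (between the pads) lies 19 mm behind it; z points along the fingers, y is the line along which they close (so a half turn about z gives the same grasp; the last joint's range is limited). The gripper opens to 95 mm and grips with 3 to 60 N. Pads are 20 mm wide; open, the fingers measure 119 mm over their backs; the gripper's body (75 mm by 180 mm) begins 59 mm behind the grasp point.
Start: joints at [1.138, 0.124, 1.65, -0, 1.367, -0.083], TCP at [222.781, 610.617, 184.856] pointing down, gripper open.
Joint ranges: [-2.61, 2.61], [-1.02, 2.33], [0.03, 2.71], [-1.35, 4.49], [0.32, 2.68], [-2.91, 2.91]. Speed limits (rad/s): [2.57, 2.57, 3.14, 3.14, 3.14, 3.14].

INTERFACE

Orientations are given as a rotation vector (axis times angle).
In Python, from plant import arm gives the robot as it stands.
- The arm moves only by the shell command python3 -m jog 'ROWS'. ROWS is JSON, a list of rows, each an object of numbers: "fingers": the opening, from 0 (shut) to 1 (fully open); "x", "y", "z": the shift along the tool's x, y, z scaled (see below); "ax", "ay", "az": the turn, a rotation vector about the tool's x, y, z scaled (see below). In form: [{"fingers": .., "x": .., "y": .., "z": .., "ax": .., "ay": .., "az": ..}, ...]. A call has 1 to 20 rows; each row is the pose to reach, as a shift and turn from the pose commanded when the call began, along the tool's axes at that moment, turning the shorter way round; what a row does not reach only later rows make up. The controller multiplies each number of a shift by 0.4 m and each number of a turn by pi rad. A row lasts 1/8 s, in which the tool goes at most 62.5 mm and 10.7 degrees, less where a joint would pass 70% of its speed; a pose out of reach is approached as far as the arm can. A call with a number of a shift or a turn outside -1 to 1 is refused whole. A call with a gripper value outside its range is refused whole. The fingers move at their own pace and stop on an object; the grip force is fixed at half the most. Time passes only in rows, so rows that repeat a pose let the fingers close. It gives the time, the measured TCP pose, the force, the opening and the grip force at its end, in the units of the state.
- arm.observe(): the state, without advancing time (a new reading comes with each control period).
- arm.get_image(name): name is "scene" or "top" or "wrist"; returns the picture (400x640x3 uint8, blue, green, red); there is no depth.
- arm.get_calibration(name): a dict with "fovy" (degrees; the focal length in pixels is half the picture's height over the tangent of half this angle, whatever the lens; pixels are square), "cx", "cy" (the principal point, pixels), "T" (4x4, takes a point from camera to world coordinates); the wrist camera has in their place "mount" (4x4, takes a point from camera to tool coordinates, whose origin is the TCP and whose axes are the flange's). Camera axes: x right, y up, looking along -z (the intrinsics and any distortion apply to the point x, -y, -z); pixel columns grow to the right and rows downward; lengths in mm; the calibration is good to about 2 mm. A picture is of the moment at which its call begins: read the wrist's pose just before it. get_calibration takes no time and is no camera call.
- arm.job_done(): hands the job in; it is judged then, once.
The state is a dict: "time": time; "joint_positions": joint angles; "qd": joint speeds; "effort": joint torques, N m; "tool_pos": TCP position; "tool_rot": TCP orientation; "contact_force": force on the tool from outside, world axes, zero at the start; "ft_torque": the same for the moment, N m; "width": finger opening in mm; "grip_force": force on a finger pad.
Only numpy, scipy, OpenCV 4.12 (cv2) and the standard library are available. Lean on these libraries where they do the work, as an engineer would, in place of code of your own. Each camera call takes 0.05 s, during which the arm holds its last target. There are 200 camera calls.

TASK

Sort the five loose components on the bench (two can capacitors, two heat sinks, one transformer) into the three grey trays: each kind goes into the tray whose fixed sample, on the ledge behind the bays, is of the same kind. Stand each one upright on the floor of a bay, one component to a bay, and let go of it. Leave the solder spool and the little bottle standing where they are.

Things in the scene. Friction and masses are not known exactly. Their poses are not given: they have to be found in the camera images.
- cap_a: a black-sleeved round can capacitor, diameter 30 mm, 45 mm tall, with a bare metal disc on top; stands on its underside, origin at the centre of the underside, z up; about 50 g. Two alike (cap_a, cap_b), interchangeable
- cap_b: a black-sleeved round can capacitor, diameter 30 mm, 45 mm tall, with a bare metal disc on top; stands on its underside, origin at the centre of the underside, z up; about 50 g. Two alike (cap_a, cap_b), interchangeable
- sink_a: a bare aluminium finned heat sink, 42 mm (x) by 25 mm (y) and 45 mm tall, fins upright (a comb pattern seen from above); stands on its underside, origin at the centre of the underside, z up; grip it across y, the 25 mm way; about 70 g. Two alike (sink_a, sink_b), interchangeable
- sink_b: a bare aluminium finned heat sink, 42 mm (x) by 25 mm (y) and 45 mm tall, fins upright (a comb pattern seen from above); stands on its underside, origin at the centre of the underside, z up; grip it across y, the 25 mm way; about 70 g. Two alike (sink_a, sink_b), interchangeable
- trafo: a small transformer, the only loose one: dark steel core 18 mm (x) by 42 mm (y), 45 mm tall, with a copper coil, between white flanges, bulging out of its two broad faces to 37 mm (x) at heights 5 to 40 mm; stands on its underside, origin at the centre of the underside, z up; grip the core across y, the 42 mm way; about 180 g
- tray_cap: fixed grey tray, its sample a round can capacitor. Origin on the bench under the wall between its two bays; x points to the sample ledge, y along the bays, z up. Bay centres: x 0, y +35.5 and -35.5 mm; inside 66 x 65 mm, floor 3 mm above the bench, walls 3-4 mm thick, tops 12 mm above the bench. Ledge x 36-88 mm, 12 mm high; the sample, not removable, at x 64, y 0, its top 59 mm up. Trays swap places between starts
- tray_sink: fixed grey tray, its sample a finned heat sink. Origin on the bench under the wall between its two bays; x points to the sample ledge, y along the bays, z up. Bay centres: x 0, y +35.5 and -35.5 mm; inside 66 x 65 mm, floor 3 mm above the bench, walls 3-4 mm thick, tops 12 mm above the bench. Ledge x 36-88 mm, 12 mm high; the sample, not removable, at x 64, y 0, its top 59 mm up. Trays swap places between starts
- tray_trafo: fixed grey tray, its sample a transformer. Origin on the bench under the wall between its two bays; x points to the sample ledge, y along the bays, z up. Bay centres: x 0, y +35.5 and -35.5 mm; inside 66 x 65 mm, floor 3 mm above the bench, walls 3-4 mm thick, tops 12 mm above the bench. Ledge x 36-88 mm, 12 mm high; the sample, not removable, at x 64, y 0, its top 59 mm up. Trays swap places between starts
- spool: bystander: a small grey solder spool standing on end among the components, diameter 44 mm, 43 mm tall, loose; origin at the centre of its underside
- flux: bystander: a small amber bottle with black cap standing among the components, diameter 34 mm, 55 mm tall, loose; origin at the centre of its underside
Not all that is in view belongs to the job. Leave any blue or red look-alike of the cap_b alone.

How it is judged:
By the outcome, as a careful person would: the job done as asked, in the order asked, and still so for the second after the job is handed in, with the robot touching nothing.
It also fails if it takes over 120 s, if anything falls off the work surface, if the arm or the gripper's body presses on something with over 40 N, if the wrist force passes 120 N, or if a joint passes its speed limit or range.

## Working session

There is one attempt and no reset: what is moved stays moved. The work goes in short steps, Python scripts to look and compute and a shell command to move; the robot and the scene stay as the last step left them, time stands still between calls to the robot, and variables do not carry over. Pictures are saved under pics/ and viewed, at most 14 in all, crops included, and the job is handed in when it is done.

```bash
ls; mkdir -p pics; python3 - <<'E'
from plant import arm
import cv2,numpy as np
for n in("scene","top","wrist"):
    cv2.imwrite(f"pics/{n}0.png",arm.get_image(n)); c=arm.get_calibration(n); print(n,{k:np.round(v,3).tolist() for k,v in c.items()} )
s=arm.observe();print(s)
E
```

```text
pics
scene {'fovy': 46.465, 'cx': 317.092, 'cy': 195.01, 'T': [[0.206, -0.721, 0.662, 1157.67], [0.978, 0.165, -0.124, -153.166], [-0.02, 0.673, 0.739, 747.913], [0.0, 0.0, 0.0, 1.0]]}
top {'fovy': 50.706, 'cx': 323.984, 'cy': 198.604, 'T': [[-0.019, 0.985, -0.169, 326.213], [-1.0, -0.018, 0.006, -41.26], [0.003, 0.169, 0.986, 1091.247], [0.0, 0.0, 0.0, 1.0]]}
wrist {'fovy': 62.74, 'cx': 325.776, 'cy': 203.188, 'mount': [[0.001, 0.959, 0.285, 79.754], [1.0, -0.001, 0.0, -0.212], [0.001, 0.285, -0.959, -200.848], [0.0, 0.0, 0.0, 1.0]]}
{'time': 0.15, 'joint_positions': array([ 1.13841694e+00,  1.24340610e-01,  1.65134916e+00,  7.02855496e-06,
        1.36749188e+00, -8.25828905e-02]), 'qd': array([ 0.00122418, -0.00260431, -0.0041721 , -0.00087701,  0.00339135,
        0.00057661]), 'effort': array([ 5.04134368e-04, -4.18194366e+01, -3.60470724e+01,  7.75059289e-02,
        4.69374214e-02, -1.22487668e-04]), 'tool_pos': array([222.54694152, 610.14004435, 183.88555794]), 'tool_rot': array([-5.46592538e-01, -3.09325899e+00,  2.41063237e-03]), 'contact_force': array([-0.02937678,  0.14617721, -0.16920911]), 'ft_torque': array([-0.00536457, -0.00037279,  0.00780822]), 'grip_force': 0.0, 'width': 95.4201978332502}
```

View pics/top0.png

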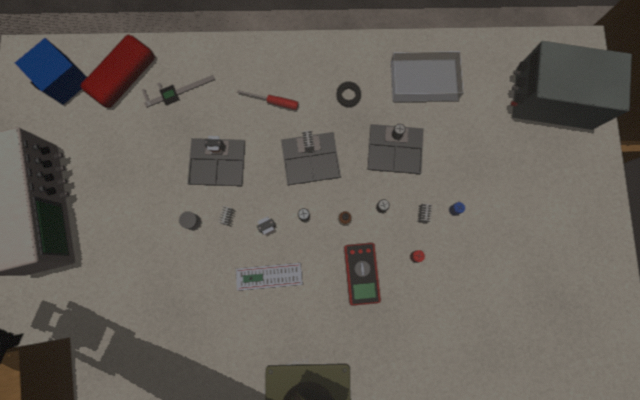

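View pics/scene0.png

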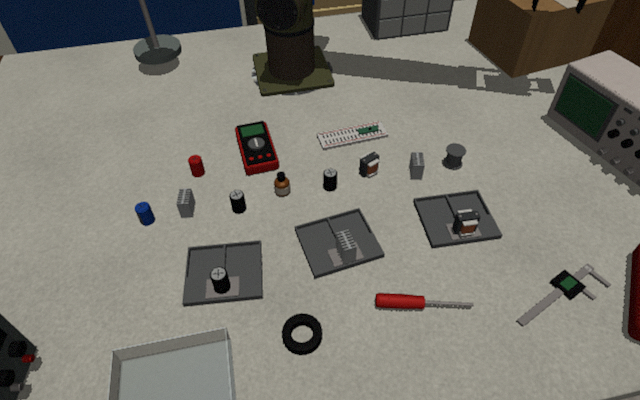

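The top view shows the trays by their samples: transformer (217,162), sink (311,158), cap (396,149). The loose parts are:
- Sinks at (227,216) and (425,213).
- Transformer at (267,227).
- Black caps with metal discs at (304,215) and (384,206).
- To leave alone: spool (189,220), flux (345,218), blue can (458,209), red can (418,256).

Next I get rough positions and move the wrist camera over them.

```bash
cat > h.py <<'E'
from plant import arm
import cv2,numpy as np
from scipy.spatial.transform import Rotation as R
def cam(n,s=None):
    c=arm.get_calibration(n)
    if n=="wrist":
        W=np.eye(4);W[:3,:3]=R.from_rotvec(s["tool_rot"]).as_matrix();W[:3,3]=s["tool_pos"];T=W@np.array(c["mount"])
    else:T=np.array(c["T"])
    return T,200/np.tan(np.radians(c["fovy"]/2)),c["cx"],c["cy"]
def ray(C,u,v,z):
    T,f,cx,cy=C
    d=T[:3,:3]@np.array([(u-cx)/f,-(v-cy)/f,-1]);o=T[:3,3]
    return (o+d*(z-o[2])/d[2])[:2]
def proj(C,p):
    T,f,cx,cy=C
    q=T[:3,:3].T@(np.array(p)-T[:3,3]);return cx+f*q[0]/-q[2],cy-f*q[1]/-q[2]
def togo(x,y,z,th,s=None):
    "row numbers for TCP x,y,z, tool down with tool-y (closing line) at world angle th (rad, mod pi), from the current pose"
    s=s or arm.observe();M=R.from_rotvec(s["tool_rot"])
    d=M.inv().apply(np.array([x,y,z])-s["tool_pos"])/400
    best=None
    for k in (-1,0,1,2):
        t=th+k*np.pi
        yv=np.array([np.cos(t),np.sin(t),0]);zv=np.array([0,0,-1.]);xv=np.cross(yv,zv)
        r=(M.inv()*R.from_matrix(np.c_[xv,yv,zv])).as_rotvec()
        if best is None or np.linalg.norm(r)<np.linalg.norm(best):best=r
    return np.round(d,4),np.round(best/np.pi,4)
E
python3 - <<'E'
from h import *
C=cam("top")
for n,u,v,z in[("spool",189,220,43),("sinkL",227,216,45),("trafo",267,227,45),("capL",304,215,45),("flux",345,218,50),("capR",384,206,45),("sinkR",425,213,45),("tT",217,173,12),("tS",312,168,12),("tC",395,159,12),("blue",458,209,45),("red",418,256,45)]:
    print(n,ray(C,u,v,z).round())
s=arm.observe();M=R.from_rotvec(s["tool_rot"]).as_matrix();print(M.round(3))
print(togo(420,0,330,np.pi/2))
print(togo(400,0,330,0))
E
```

```text
spool [458. 290.]
sinkL [466. 195.]
trafo [437.  95.]
capL [465.   3.]
flux [455. -99.]
capR [ 484. -198.]
sinkR [ 465. -300.]
tT [585. 231.]
tS [594. -18.]
tC [ 614. -238.]
blue [ 473. -384.]
red [ 359. -277.]
[[-0.939  0.343 -0.001]
 [ 0.343  0.939 -0.001]
 [ 0.    -0.002 -1.   ]]
(array([-0.9864, -1.2644, -0.3634]), array([-5.000e-04, -1.000e-04, -1.113e-01]))
(array([-0.9395, -1.2815, -0.3634]), array([-5.000e-04,  3.000e-04,  3.887e-01]))
```

```bash
python3 - <<'E'
import cv2
a=cv2.imread("pics/top0.png")[110:280,170:480];cv2.imwrite("pics/topcrop.png",cv2.resize(a,None,fx=2.58,fy=2.58,interpolation=cv2.INTER_CUBIC))
E
```

```text
(no output)
```

View pics/topcrop.png

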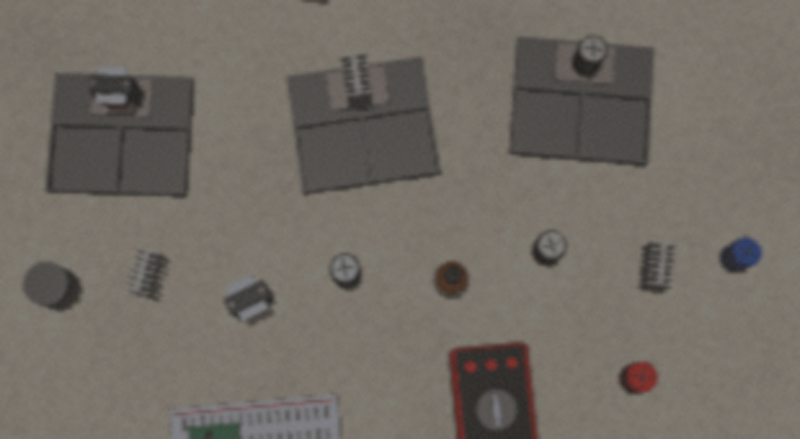

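The crop confirms the identities above: black cans with a cross-marked metal disc are the capacitors, and the blue and red cans are look-alikes. Now the wrist view.

```bash
python3 - <<'E'
from h import *
print(togo(440,150,220,np.pi/2))
E
```

```text
(array([-0.9049, -0.8945, -0.089 ]), array([-5.000e-04, -1.000e-04, -1.113e-01]))
```

```bash
python3 -m jog '[{"fingers":1,"x":-0.905,"y":-0.894,"z":-0.09,"ax":0,"ay":0,"az":-0.111},{"fingers":1,"x":-0.905,"y":-0.894,"z":-0.09,"ax":0,"ay":0,"az":-0.111},{"fingers":1,"x":-0.905,"y":-0.894,"z":-0.09,"ax":0,"ay":0,"az":-0.111},{"fingers":1,"x":-0.905,"y":-0.894,"z":-0.09,"ax":0,"ay":0,"az":-0.111},{"fingers":1,"x":-0.905,"y":-0.894,"z":-0.09,"ax":0,"ay":0,"az":-0.111},{"fingers":1,"x":-0.905,"y":-0.894,"z":-0.09,"ax":0,"ay":0,"az":-0.111},{"fingers":1,"x":-0.905,"y":-0.894,"z":-0.09,"ax":0,"ay":0,"az":-0.111},{"fingers":1,"x":-0.905,"y":-0.894,"z":-0.09,"ax":0,"ay":0,"az":-0.111},{"fingers":1,"x":-0.905,"y":-0.894,"z":-0.09,"ax":0,"ay":0,"az":-0.111},{"fingers":1,"x":-0.905,"y":-0.894,"z":-0.09,"ax":0,"ay":0,"az":-0.111},{"fingers":1,"x":-0.905,"y":-0.894,"z":-0.09,"ax":0,"ay":0,"az":-0.111},{"fingers":1,"x":-0.905,"y":-0.894,"z":-0.09,"ax":0,"ay":0,"az":-0.111},{"fingers":1,"x":-0.905,"y":-0.894,"z":-0.09,"ax":0,"ay":0,"az":-0.111}]'
python3 - <<'E'
from h import *
s=arm.observe();im=arm.get_image("wrist");cv2.imwrite("pics/w1.png",im);np.savez("pics/w1.npz",p=s["tool_pos"],r=s["tool_rot"])
print(s["tool_pos"],s["tool_rot"],togo(440,-190,220,np.pi/2))
E
```

```text
time: 1.78
tool_pos: [439.9, 151.5, 220.7]
tool_rot: [0.001, -3.141, -0.0]
contact_force: [-0.1, -0.3, 0.2]
width: 95.0
grip_force: 0.0
[439.92556289 151.52852204 220.73633817] [ 1.23423636e-03 -3.14135378e+00 -3.74095139e-05] (array([ 3.000e-04, -8.534e-01,  1.900e-03]), array([ 0.    , -0.0001,  0.0001]))
```

View pics/w1.png

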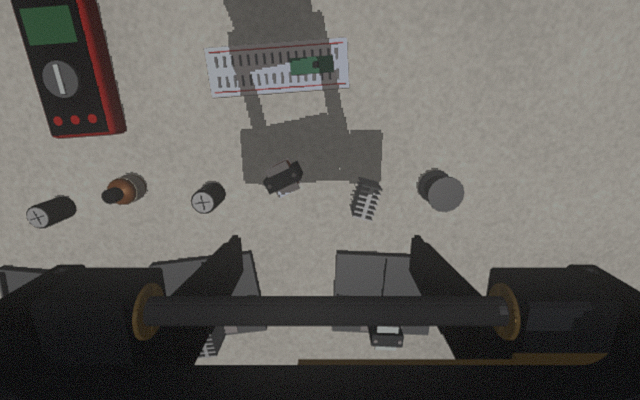

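Wrist view 1: caps at (37,217) and (207,201), flux at (122,190), trafo at (283,178), sink at (366,200), spool at (441,190). The trays are partly hidden by the gripper, so I take more views.

```bash
S='from h import *
import sys
n=sys.argv[1];s=arm.observe();cv2.imwrite(f"pics/{n}.png",arm.get_image("wrist"));np.savez(f"pics/{n}.npz",p=s["tool_pos"],r=s["tool_rot"])'
echo "$S" > snap.py
python3 -m jog '[{"fingers":1,"x":-0.3,"y":-0.05,"z":0,"ax":0,"ay":0,"az":0},{"fingers":1,"x":-0.3,"y":-0.05,"z":0,"ax":0,"ay":0,"az":0},{"fingers":1,"x":-0.3,"y":-0.05,"z":0,"ax":0,"ay":0,"az":0},{"fingers":1,"x":-0.3,"y":-0.05,"z":0,"ax":0,"ay":0,"az":0},{"fingers":1,"x":-0.3,"y":-0.05,"z":0,"ax":0,"ay":0,"az":0}]' | head -3; python3 snap.py w2
python3 -m jog '[{"fingers":1,"x":0,"y":-0.75,"z":0,"ax":0,"ay":0,"az":0},{"fingers":1,"x":0,"y":-0.75,"z":0,"ax":0,"ay":0,"az":0},{"fingers":1,"x":0,"y":-0.75,"z":0,"ax":0,"ay":0,"az":0},{"fingers":1,"x":0,"y":-0.75,"z":0,"ax":0,"ay":0,"az":0},{"fingers":1,"x":0,"y":-0.75,"z":0,"ax":0,"ay":0,"az":0},{"fingers":1,"x":0,"y":-0.75,"z":0,"ax":0,"ay":0,"az":0},{"fingers":1,"x":0,"y":-0.75,"z":0,"ax":0,"ay":0,"az":0}]' | head -3; python3 snap.py w3
python3 -m jog '[{"fingers":1,"x":0.3,"y":0,"z":0,"ax":0,"ay":0,"az":0},{"fingers":1,"x":0.3,"y":0,"z":0,"ax":0,"ay":0,"az":0},{"fingers":1,"x":0.3,"y":0,"z":0,"ax":0,"ay":0,"az":0},{"fingers":1,"x":0.3,"y":0,"z":0,"ax":0,"ay":0,"az":0},{"fingers":1,"x":0.3,"y":0,"z":0,"ax":0,"ay":0,"az":0}]' | head -3; python3 snap.py w4
```

```text
time: 2.45
tool_pos: [559.5, 130.9, 221.5]
tool_rot: [0.0, 3.141, 0.0]
time: 3.38
tool_pos: [559.7, -168.8, 221.4]
tool_rot: [0.002, 3.141, 0.0]
time: 4.05
tool_pos: [441.1, -169.0, 221.4]
tool_rot: [-0.001, 3.141, -0.0]
```

View pics/w2.png

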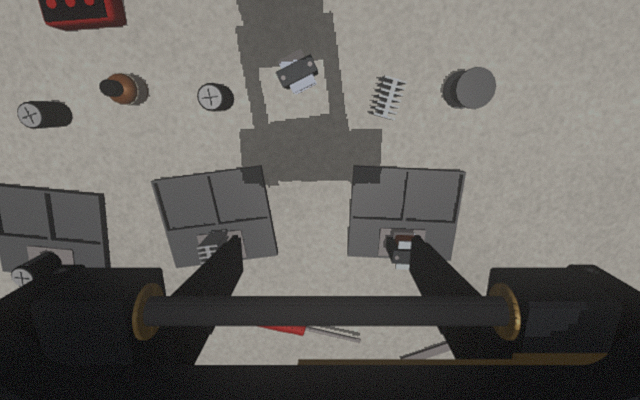

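View pics/w3.png

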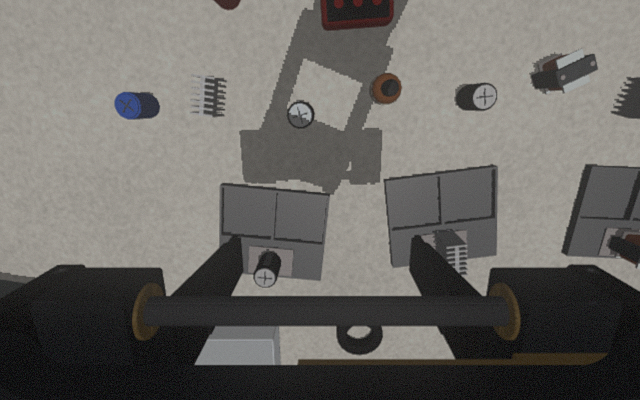

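View pics/w4.png

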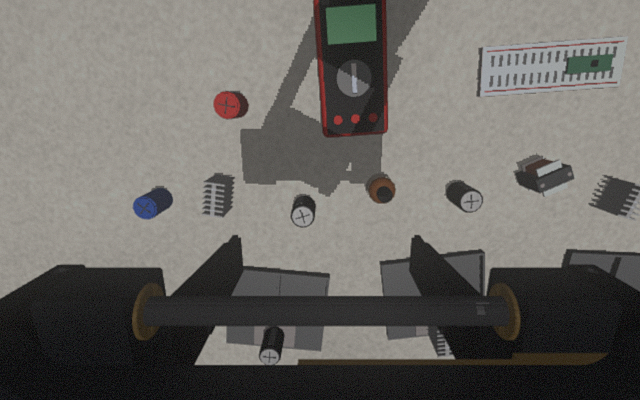

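These views show:
- **w2:** trafo tray with front corners (353,166) and (465,170), sink tray with (153,181) and (263,167).
- **w3:** cap tray with front corners (221,184) and (329,194).
- **w4:** caps at (303,218) and (471,201), sink at (218,196).

I zoom the non-round parts in one montage to get their orientations.

```bash
python3 - <<'E'
import cv2,numpy as np
J=[("w2",386,97),("w1",366,200),("w2",298,74),("w4",217,196),("w3",210,97),("w1",284,180)]
t=[]
for n,u,v in J:
    i=cv2.imread(f"pics/{n}.png")[v-25:v+25,u-26:u+26];t.append(cv2.convertScaleAbs(cv2.resize(i,None,fx=5,fy=5,interpolation=cv2.INTER_CUBIC),alpha=1.4))
cv2.imwrite("pics/mont.png",np.vstack([np.hstack(t[:3]),np.hstack(t[3:])]))
E
```

```text
(no output)
```

View pics/mont.png

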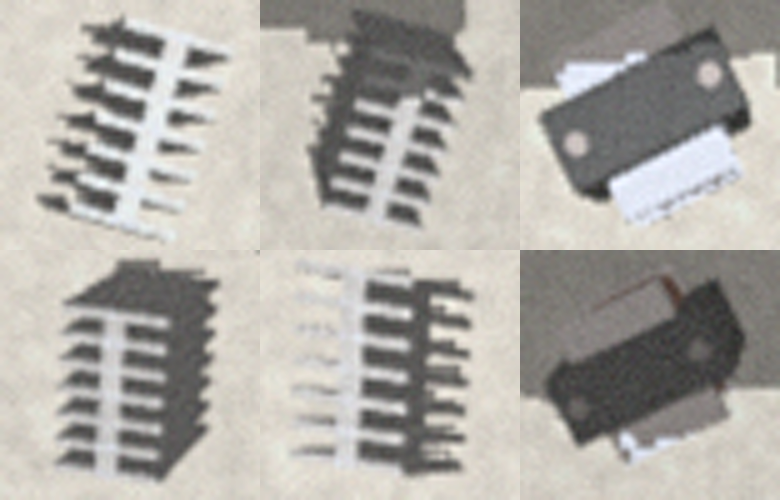

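The montage gives usable points: sink comb ends on the spine line, and the two bolt holes on the transformer core. Now I compute positions and fit the trays.

```bash
python3 - <<'E'
from h import *
def C(n):
    d=np.load(f"pics/{n}.npz");return cam("wrist",dict(tool_pos=d["p"],tool_rot=d["r"]))
Cs={n:C(n) for n in("w1","w2","w3","w4")}
def tile(n,u,v,*pts,z=45):
    P=[ray(Cs[n],u-26+(X+.5)/5-.5,v-25+(Y+.5)/5-.5,z) for X,Y in pts]
    d=P[1]-P[0];return np.mean(P,0).round(1),"ang",round(np.degrees(np.arctan2(d[1],d[0]))%180,1),"len",round(np.linalg.norm(d),1)
print("sinkL",tile("w2",386,97,(172,37),(123,222)))
print("sinkR",tile("w4",217,196,(118,63),(105,220)),tile("w3",210,97,(94,25),(91,213)))
print("trafo",tile("w2",298,74,(56,143),(189,75)),tile("w1",284,180,(58,155),(180,98)))
for nm,L in {"capL":[("w1",207,201),("w2",210,97),("w4",471,201),("w3",484,97)],"capR":[("w1",37,217),("w2",30,115),("w4",303,218),("w3",300,115)],"flux":[("w4",384,196),("w3",389,88)],"spool":[("w1",446,193),("w2",475,88)]}.items():
    z={"flux":55,"spool":43}.get(nm,45);print(nm,[ray(Cs[n],u,v,z).round(1).tolist() for n,u,v in L])
loc=dict(FL=(-36.5,-71.5),FR=(-36.5,71.5),BR=(88,71.5),BL=(88,-71.5))
for nm,n,P in [("trafo","w2",dict(FL=(354,166),FR=(465,170),BR=(452,260),BL=(348,257))),("sink","w2",dict(FL=(153,181),FR=(263,166),BR=(277,255),BL=(176,267))),("cap","w3",dict(FL=(221,184),FR=(329,194),BR=(322,279))),("sink","w3",dict(FL=(385,178),FR=(496,166),BR=(497,255),BL=(391,266)))]:
    A=np.array([loc[k] for k in P],float);B=np.array([ray(Cs[n],*P[k],12) for k in P])
    a0,b0=A.mean(0),B.mean(0);Rr,_=R.align_vectors(np.c_[B-b0,0*B[:,0]+0],np.c_[A-a0,0*A[:,0]])
    M=Rr.as_matrix()[:2,:2];t=b0-M@a0
    print("tray",nm,n,t.round(1),"yaw",round(np.degrees(np.arctan2(M[1,0],M[0,0])),1),"res",np.abs(A@M.T+t-B).max().round(1),"bay+",(t+M@[0,35.5]).round(1),"bay-",(t+M@[0,-35.5]).round(1))
E
```

```text
sinkL (array([471.2, 199.5]), 'ang', np.float64(167.5), 'len', np.float64(39.5))
sinkR (array([ 468.4, -304.7]), 'ang', np.float64(170.0), 'len', np.float64(39.6)) (array([ 469.3, -304.7]), 'ang', np.float64(172.9), 'len', np.float64(39.4))
trafo (array([443.4,  98.3]), 'ang', np.float64(115.2), 'len', np.float64(31.9)) (array([443.3,  98.7]), 'ang', np.float64(115.2), 'len', np.float64(32.2))
capL [[469.3, 8.9], [470.6, 3.5], [470.2, 4.1], [470.6, 3.7]]
capR [[489.9, -199.5], [489.7, -198.5], [492.1, -197.4], [489.7, -198.1]]
flux [[461.4, -102.2], [461.8, -102.6]]
spool [[459.3, 294.2], [460.9, 293.1]]
tray trafo w2 [592.1 235.1] yaw -1.8 res 1.2 bay+ [593.2 270.6] bay- [591.  199.7]
tray sink w2 [598.  -16.4] yaw 7.0 res 1.6 bay+ [593.7  18.8] bay- [602.3 -51.7]
tray cap w3 [ 618.8 -237.9] yaw -5.3 res 1.9 bay+ [ 622.  -202.5] bay- [ 615.5 -273.2]
tray sink w3 [596.6 -18.9] yaw 7.1 res 2.2 bay+ [592.3  16.3] bay- [601.  -54.1]
```

Two views agree to 1–2 mm. I start with capR at (490,-198), gripping at TCP z 14 so the fingers stay above the 12 mm tray walls when placing.

```bash
python3 -m jog '[{"fingers":0.6,"x":-0.122,"y":-0.073,"z":0.2,"ax":0,"ay":0,"az":0},{"fingers":0.6,"x":-0.122,"y":-0.073,"z":0.3,"ax":0,"ay":0,"az":0},{"fingers":0.6,"x":-0.122,"y":-0.073,"z":0.3,"ax":0,"ay":0,"az":0},{"fingers":0.6,"x":-0.122,"y":-0.073,"z":0.3,"ax":0,"ay":0,"az":0},{"fingers":0.6,"x":-0.122,"y":-0.073,"z":0.36,"ax":0,"ay":0,"az":0},{"fingers":0.6,"x":-0.122,"y":-0.073,"z":0.42,"ax":0,"ay":0,"az":0},{"fingers":0.6,"x":-0.122,"y":-0.073,"z":0.48,"ax":0,"ay":0,"az":0},{"fingers":0.6,"x":-0.122,"y":-0.073,"z":0.515,"ax":0,"ay":0,"az":0},{"fingers":0.6,"x":-0.122,"y":-0.073,"z":0.515,"ax":0,"ay":0,"az":0},{"fingers":0.6,"x":-0.122,"y":-0.073,"z":0.515,"ax":0,"ay":0,"az":0},{"fingers":0,"x":-0.122,"y":-0.073,"z":0.515,"ax":0,"ay":0,"az":0},{"fingers":0,"x":-0.122,"y":-0.073,"z":0.515,"ax":0,"ay":0,"az":0},{"fingers":0,"x":-0.122,"y":-0.073,"z":0.515,"ax":0,"ay":0,"az":0},{"fingers":0,"x":-0.122,"y":-0.073,"z":0.515,"ax":0,"ay":0,"az":0},{"fingers":0,"x":-0.122,"y":-0.073,"z":0.515,"ax":0,"ay":0,"az":0},{"fingers":0,"x":-0.122,"y":-0.073,"z":0.515,"ax":0,"ay":0,"az":0}]'
```

```text
time: 6.1
tool_pos: [488.7, -198.6, 14.8]
tool_rot: [-0.002, -3.142, -0.0]
contact_force: [0.5, 0.3, -0.2]
width: 3.3
grip_force: 0.0
```

The gripper closed to 3.3 mm with no grip force, so the cap wasn't between the pads. I look before moving.

```bash
python3 - <<'E'
from h import *
a=arm.get_image("scene");b=arm.get_image("wrist");w=cv2.resize(a[140:320,130:370],(800,600),interpolation=cv2.INTER_CUBIC)
cv2.imwrite("pics/s2.png",np.hstack([cv2.resize(w,(480,360)),b[:360,160:480]]))
E
```

```text
(no output)
```

View pics/s2.png

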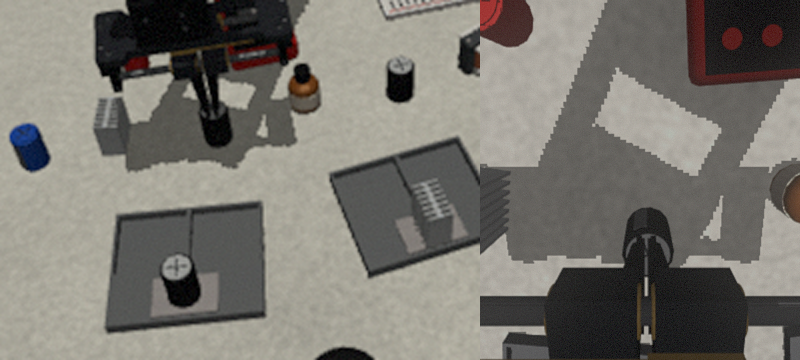

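The cap looks displaced to one side of the closed fingers. I lift straight up and remeasure it.

```bash
python3 -m jog '[{"fingers":0,"x":0,"y":0,"z":-0.1,"ax":0,"ay":0,"az":0},{"fingers":0,"x":0.05,"y":0,"z":-0.25,"ax":0,"ay":0,"az":0},{"fingers":0,"x":0.15,"y":0,"z":-0.4,"ax":0,"ay":0,"az":0},{"fingers":1,"x":0.15,"y":0,"z":-0.4,"ax":0,"ay":0,"az":0},{"fingers":1,"x":0.15,"y":0,"z":-0.4,"ax":0,"ay":0,"az":0},{"fingers":1,"x":0.15,"y":0,"z":-0.4,"ax":0,"ay":0,"az":0},{"fingers":1,"x":0.15,"y":0,"z":-0.4,"ax":0,"ay":0,"az":0}]'; python3 snap.py w5;  python3 - <<'E'
import cv2,numpy as np
a=cv2.imread("pics/w5.png")[60:300,150:470];cv2.imwrite("pics/w5c.png",cv2.resize(a,None,fx=2.5,fy=2.5,interpolation=cv2.INTER_CUBIC))
E
```

```text
time: 7.08
tool_pos: [428.2, -198.0, 172.7]
tool_rot: [-0.001, -3.138, -0.003]
contact_force: [-0.3, 0.5, 0.3]
width: 35.1
grip_force: 0.0
```

View pics/w5c.png

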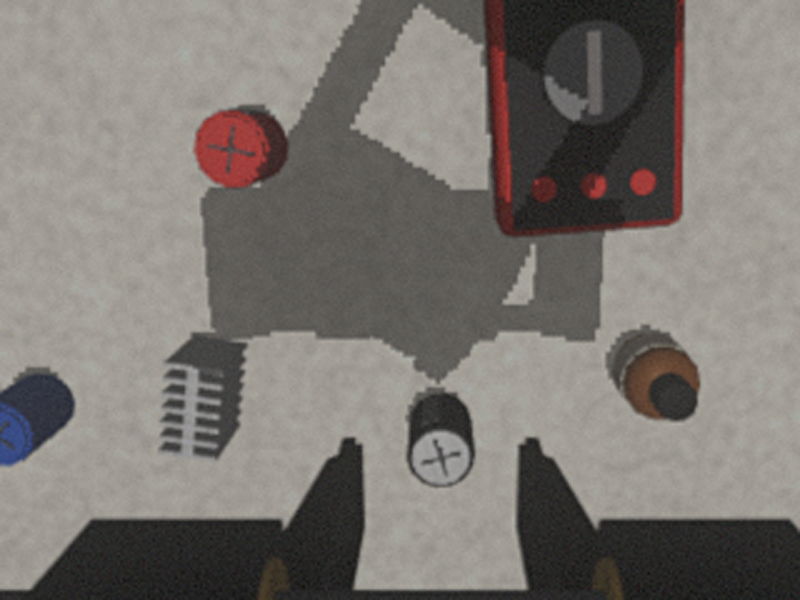

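```bash
python3 - <<'E'
from h import *
d=np.load("pics/w5.npz");C=cam("wrist",dict(tool_pos=d["p"],tool_rot=d["r"]));print(d["p"])
print("cap disc",ray(C,326.2,242.6,45),"tip px",proj(C,d["p"]))
print("sink",ray(C,150+193/2.5,60+410/2.5,45),"flux",ray(C,150+674/2.5,60+396/2.5,55))
im=arm.get_image("top");g=im[185:235,360:400]
cv2.imwrite("pics/t5.png",cv2.resize(im[180:240,350:440],None,fx=8,fy=8,interpolation=cv2.INTER_CUBIC))
print(im[200:212,378:392].max(2))
E
```

```text
[ 428.17607059 -197.97968965  172.67576336]
cap disc [ 489.73826988 -197.86489591] tip px (np.float64(326.57018183081675), np.float64(232.86085307379247))
sink [ 468.35232861 -303.19442823] flux [ 458.63085139 -101.99325503]
[[88 80 71 61 50 42 45 55 64 68 72 71 69 59]
 [58 58 56 51 45 41 49 59 68 70 70 68 65 55]
 [57 54 51 47 44 46 53 65 70 71 70 66 57 52]
 [50 51 50 43 40 50 58 69 71 70 68 62 52 56]
 [51 54 49 43 42 54 65 68 71 68 65 58 52 63]
 [63 63 52 45 51 63 69 71 73 67 61 54 60 66]
 [47 55 46 46 59 66 70 70 70 66 56 56 65 70]
 [39 41 45 53 63 69 71 72 69 60 55 60 67 71]
 [39 39 47 56 69 72 70 70 64 58 58 63 69 69]
 [43 43 53 64 71 72 73 68 60 55 63 69 68 71]
 [40 45 60 68 70 70 70 61 56 55 63 69 71 70]
 [46 53 64 69 72 71 66 59 51 61 68 71 69 68]]
```

The cap has not moved: (489.7,-197.9), still upright. In w5 the fingertips sit at v≈236 with a spacing that puts them about 31 mm short of the nominal TCP. That means they closed just above the can. I'll go about 28 mm lower than before, in steps, watching the force.

```bash
python3 -m jog '[{"fingers":0.6,"x":-0.154,"y":0,"z":0.1,"ax":0,"ay":0,"az":0},{"fingers":0.6,"x":-0.154,"y":0,"z":0.2,"ax":0,"ay":0,"az":0},{"fingers":0.6,"x":-0.154,"y":0,"z":0.25,"ax":0,"ay":0,"az":0},{"fingers":0.6,"x":-0.154,"y":0,"z":0.3,"ax":0,"ay":0,"az":0},{"fingers":0.6,"x":-0.154,"y":0,"z":0.36,"ax":0,"ay":0,"az":0},{"fingers":0.6,"x":-0.154,"y":0,"z":0.4,"ax":0,"ay":0,"az":0},{"fingers":0.6,"x":-0.154,"y":0,"z":0.42,"ax":0,"ay":0,"az":0},{"fingers":0.6,"x":-0.154,"y":0,"z":0.435,"ax":0,"ay":0,"az":0},{"fingers":0.6,"x":-0.154,"y":0,"z":0.435,"ax":0,"ay":0,"az":0}]'; python3 - <<'E'
from h import *
b=arm.get_image("wrist");cv2.imwrite("pics/w6.png",cv2.resize(b[150:300,226:426],None,fx=3,fy=3))
E
```

```text
time: 8.3
tool_pos: [490.4, -198.7, 1.0]
tool_rot: [0.002, 3.142, -0.0]
contact_force: [-0.3, 0.4, 0.7]
width: 57.0
grip_force: 0.0
```

View pics/w6.png

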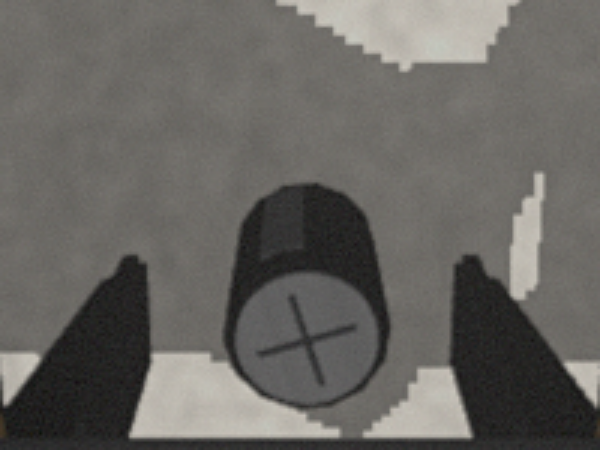

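At z = 1 there's still no contact, and the open fingers straddle the can with its disc centred between them. I go 13 mm further down, close and lift.

```bash
python3 -m jog '[{"fingers":0.6,"x":0,"y":0,"z":0.015,"ax":0,"ay":0,"az":0},{"fingers":0.6,"x":0,"y":0,"z":0.032,"ax":0,"ay":0,"az":0},{"fingers":0.6,"x":0,"y":0,"z":0.032,"ax":0,"ay":0,"az":0},{"fingers":0,"x":0,"y":0,"z":0.032,"ax":0,"ay":0,"az":0},{"fingers":0,"x":0,"y":0,"z":0.032,"ax":0,"ay":0,"az":0},{"fingers":0,"x":0,"y":0,"z":0.032,"ax":0,"ay":0,"az":0},{"fingers":0,"x":0,"y":0,"z":0.032,"ax":0,"ay":0,"az":0},{"fingers":0,"x":0,"y":0,"z":0.032,"ax":0,"ay":0,"az":0},{"fingers":0,"x":0,"y":0,"z":0.032,"ax":0,"ay":0,"az":0},{"fingers":0,"x":0,"y":0,"z":-0.01,"ax":0,"ay":0,"az":0},{"fingers":0,"x":0,"y":0,"z":-0.07,"ax":0,"ay":0,"az":0},{"fingers":0,"x":0,"y":0,"z":-0.15,"ax":0,"ay":0,"az":0},{"fingers":0,"x":0,"y":0,"z":-0.15,"ax":0,"ay":0,"az":0}]'
```

```text
time: 9.98
tool_pos: [492.9, -200.0, 64.9]
tool_rot: [0.002, 3.135, -0.006]
contact_force: [-0.7, -0.2, -0.5]
width: 29.4
grip_force: 30.0
```

```bash
python3 -m jog '[{"fingers":0,"x":-0.12,"y":-0.01,"z":0,"ax":0,"ay":0,"az":0},{"fingers":0,"x":-0.24,"y":-0.01,"z":0,"ax":0,"ay":0,"az":0},{"fingers":0,"x":-0.33,"y":-0.01,"z":0,"ax":0,"ay":0,"az":0},{"fingers":0,"x":-0.33,"y":-0.01,"z":0.03,"ax":0,"ay":0,"az":0},{"fingers":0,"x":-0.33,"y":-0.01,"z":0.08,"ax":0,"ay":0,"az":0},{"fingers":0,"x":-0.33,"y":-0.01,"z":0.13,"ax":0,"ay":0,"az":0},{"fingers":0,"x":-0.33,"y":-0.01,"z":0.16,"ax":0,"ay":0,"az":0},{"fingers":0,"x":-0.33,"y":-0.01,"z":0.171,"ax":0,"ay":0,"az":0},{"fingers":0,"x":-0.33,"y":-0.01,"z":0.171,"ax":0,"ay":0,"az":0},{"fingers":0,"x":-0.33,"y":-0.01,"z":0.171,"ax":0,"ay":0,"az":0}]'
```

```text
time: 11.22
tool_pos: [623.0, -203.1, -6.8]
tool_rot: [0.002, 3.14, -0.001]
contact_force: [0.5, -0.1, -1.0]
width: 29.6
grip_force: 30.0
```

```bash
python3 -m jog '[{"fingers":0,"x":0,"y":0,"z":0.004,"ax":0,"ay":0,"az":0},{"fingers":0,"x":0,"y":0,"z":0.004,"ax":0,"ay":0,"az":0},{"fingers":0.55,"x":0,"y":0,"z":0.004,"ax":0,"ay":0,"az":0},{"fingers":0.55,"x":0,"y":0,"z":0.004,"ax":0,"ay":0,"az":0},{"fingers":0.55,"x":0,"y":0,"z":0.004,"ax":0,"ay":0,"az":0},{"fingers":0.55,"x":0,"y":0,"z":0.004,"ax":0,"ay":0,"az":0},{"fingers":0.55,"x":0,"y":0,"z":-0.06,"ax":0,"ay":0,"az":0},{"fingers":0.6,"x":0,"y":0,"z":-0.2,"ax":0,"ay":0,"az":0},{"fingers":0.6,"x":0.1,"y":0.12,"z":-0.2,"ax":0,"ay":0,"az":0},{"fingers":0.6,"x":0.19,"y":0.24,"z":-0.2,"ax":0,"ay":0,"az":0},{"fingers":0.6,"x":0.28,"y":0.36,"z":-0.2,"ax":0,"ay":0,"az":0},{"fingers":0.6,"x":0.35,"y":0.47,"z":-0.2,"ax":0,"ay":0,"az":0},{"fingers":0.6,"x":0.379,"y":0.515,"z":-0.2,"ax":0,"ay":0,"az":0},{"fingers":0.6,"x":0.379,"y":0.515,"z":-0.2,"ax":0,"ay":0,"az":0},{"fingers":0.6,"x":0.379,"y":0.515,"z":-0.2,"ax":0,"ay":0,"az":0}]'; python3 -c "
from h import *
print(arm.observe()['tool_pos'])"
```

```text
time: 13.1
tool_pos: [472.1, 2.5, 72.9]
tool_rot: [0.003, 3.14, -0.001]
contact_force: [0.1, -0.6, -0.0]
width: 57.3
grip_force: 0.0
[472.06484948   2.52280001  72.93690161]
```

```bash
python3 -m jog '[{"fingers":0.6,"x":0,"y":0,"z":0.07,"ax":0,"ay":0,"az":0},{"fingers":0.6,"x":0,"y":0,"z":0.14,"ax":0,"ay":0,"az":0},{"fingers":0.6,"x":0,"y":0,"z":0.19,"ax":0,"ay":0,"az":0},{"fingers":0.6,"x":0,"y":0,"z":0.21,"ax":0,"ay":0,"az":0},{"fingers":0.6,"x":0,"y":0,"z":0.21,"ax":0,"ay":0,"az":0},{"fingers":0.6,"x":0,"y":0,"z":0.21,"ax":0,"ay":0,"az":0},{"fingers":0,"x":0,"y":0,"z":0.21,"ax":0,"ay":0,"az":0},{"fingers":0,"x":0,"y":0,"z":0.21,"ax":0,"ay":0,"az":0},{"fingers":0,"x":0,"y":0,"z":0.21,"ax":0,"ay":0,"az":0},{"fingers":0,"x":0,"y":0,"z":0.21,"ax":0,"ay":0,"az":0},{"fingers":0,"x":0,"y":0,"z":0.21,"ax":0,"ay":0,"az":0},{"fingers":0,"x":0,"y":0,"z":0.21,"ax":0,"ay":0,"az":0},{"fingers":0,"x":0,"y":0,"z":0.15,"ax":0,"ay":0,"az":0},{"fingers":0,"x":0,"y":0,"z":0.05,"ax":0,"ay":0,"az":0},{"fingers":0,"x":0,"y":0,"z":0,"ax":0,"ay":0,"az":0},{"fingers":0,"x":0,"y":0,"z":0,"ax":0,"ay":0,"az":0}]'
```

```text
time: 15.1
tool_pos: [472.4, 3.2, 74.1]
tool_rot: [0.002, 3.138, -0.001]
contact_force: [0.6, -0.3, -0.5]
width: 29.6
grip_force: 30.0
```

```bash
python3 -m jog '[{"fingers":0,"x":-0.06,"y":-0.12,"z":0,"ax":0,"ay":0,"az":0},{"fingers":0,"x":-0.125,"y":-0.24,"z":0,"ax":0,"ay":0,"az":0},{"fingers":0,"x":-0.19,"y":-0.36,"z":0,"ax":0,"ay":0,"az":0},{"fingers":0,"x":-0.25,"y":-0.48,"z":0,"ax":0,"ay":0,"az":0},{"fingers":0,"x":-0.31,"y":-0.6,"z":0,"ax":0,"ay":0,"az":0},{"fingers":0,"x":-0.36,"y":-0.69,"z":0,"ax":0,"ay":0,"az":0},{"fingers":0,"x":-0.36,"y":-0.69,"z":0,"ax":0,"ay":0,"az":0},{"fingers":0,"x":-0.36,"y":-0.69,"z":0.05,"ax":0,"ay":0,"az":0},{"fingers":0,"x":-0.36,"y":-0.69,"z":0.11,"ax":0,"ay":0,"az":0},{"fingers":0,"x":-0.36,"y":-0.69,"z":0.16,"ax":0,"ay":0,"az":0},{"fingers":0,"x":-0.36,"y":-0.69,"z":0.19,"ax":0,"ay":0,"az":0},{"fingers":0,"x":-0.36,"y":-0.69,"z":0.201,"ax":0,"ay":0,"az":0},{"fingers":0,"x":-0.36,"y":-0.69,"z":0.202,"ax":0,"ay":0,"az":0},{"fingers":0,"x":-0.36,"y":-0.69,"z":0.202,"ax":0,"ay":0,"az":0}]'
```

```text
time: 16.85
tool_pos: [615.2, -273.0, -7.8]
tool_rot: [0.002, 3.14, -0.001]
contact_force: [0.4, 0.9, -0.7]
width: 29.5
grip_force: 30.0
```

```bash
python3 - <<'E'
from h import *
s=arm.observe()
print(s["tool_pos"],s["tool_rot"],s["contact_force"])
# sinkR hover: closing across y (axis 171.5 deg -> closing line 81.5)
print(togo(469,-304.3,72,np.radians(81.5)))
E
```

```text
[ 615.19401448 -273.00963356   -7.77382354] [ 1.52632294e-03  3.14029601e+00 -1.17067621e-03] [ 0.3825416   0.91333697 -0.67608342]
(array([ 0.3652, -0.0787, -0.1998]), array([-0.0002,  0.0004,  0.0469]))
```

```bash
python3 -m jog '[{"fingers":0.5,"x":0,"y":0,"z":0.001,"ax":0,"ay":0,"az":0},{"fingers":0.5,"x":0,"y":0,"z":0.001,"ax":0,"ay":0,"az":0},{"fingers":0.5,"x":0,"y":0,"z":0.001,"ax":0,"ay":0,"az":0},{"fingers":0.5,"x":0,"y":0,"z":0.001,"ax":0,"ay":0,"az":0},{"fingers":0.5,"x":0,"y":0,"z":-0.06,"ax":0,"ay":0,"az":0},{"fingers":0.5,"x":0,"y":0,"z":-0.2,"ax":0,"ay":0,"az":0},{"fingers":0.5,"x":0.1,"y":-0.02,"z":-0.2,"ax":0,"ay":0,"az":0.047},{"fingers":0.5,"x":0.24,"y":-0.05,"z":-0.2,"ax":0,"ay":0,"az":0.047},{"fingers":0.5,"x":0.365,"y":-0.079,"z":-0.2,"ax":0,"ay":0,"az":0.047},{"fingers":0.5,"x":0.365,"y":-0.079,"z":-0.2,"ax":0,"ay":0,"az":0.047},{"fingers":0.5,"x":0.365,"y":-0.079,"z":-0.2,"ax":0,"ay":0,"az":0.047},{"fingers":0.5,"x":0.365,"y":-0.079,"z":-0.2,"ax":0,"ay":0,"az":0.047}]'; python3 - <<'E'
from h import *
print(togo(469,-304.3,-12,np.radians(81.5)))
im=arm.get_image("wrist");cv2.imwrite("pics/w7.png",im[100:400])
E
```

```text
time: 18.35
tool_pos: [469.8, -304.3, 72.0]
tool_rot: [0.232, 3.132, -0.001]
contact_force: [1.0, -0.7, 0.4]
width: 47.9
grip_force: 0.0
(array([ 0.0021, -0.0003,  0.2101]), array([-0.0001,  0.0003,  0.0002]))
```

View pics/w7.png

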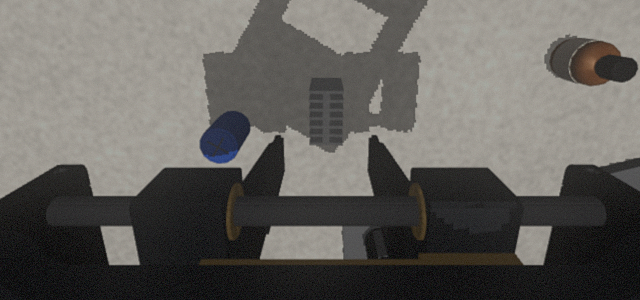

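The sink is square to the gripper and centred between the fingers (u≈326), so I grip it.

```bash
python3 -m jog '[{"fingers":0.5,"x":0.001,"y":0,"z":0.07,"ax":0,"ay":0,"az":0},{"fingers":0.5,"x":0.001,"y":0,"z":0.14,"ax":0,"ay":0,"az":0},{"fingers":0.5,"x":0.001,"y":0,"z":0.19,"ax":0,"ay":0,"az":0},{"fingers":0.5,"x":0.001,"y":0,"z":0.21,"ax":0,"ay":0,"az":0},{"fingers":0.5,"x":0.001,"y":0,"z":0.21,"ax":0,"ay":0,"az":0},{"fingers":0.5,"x":0.001,"y":0,"z":0.21,"ax":0,"ay":0,"az":0},{"fingers":0,"x":0.001,"y":0,"z":0.21,"ax":0,"ay":0,"az":0},{"fingers":0,"x":0.001,"y":0,"z":0.21,"ax":0,"ay":0,"az":0},{"fingers":0,"x":0.001,"y":0,"z":0.21,"ax":0,"ay":0,"az":0},{"fingers":0,"x":0.001,"y":0,"z":0.21,"ax":0,"ay":0,"az":0},{"fingers":0,"x":0.001,"y":0,"z":0.21,"ax":0,"ay":0,"az":0},{"fingers":0,"x":0.001,"y":0,"z":0.21,"ax":0,"ay":0,"az":0},{"fingers":0,"x":0.001,"y":0,"z":0.15,"ax":0,"ay":0,"az":0},{"fingers":0,"x":0.001,"y":0,"z":0.05,"ax":0,"ay":0,"az":0},{"fingers":0,"x":0.001,"y":0,"z":-0.05,"ax":0,"ay":0,"az":0},{"fingers":0,"x":0.001,"y":0,"z":-0.05,"ax":0,"ay":0,"az":0}]'; python3 - <<'E'
from h import *
print(togo(601.6,-53,94,np.radians(97)), togo(601.6,-53,-9,np.radians(97)))
E
```

```text
time: 20.4
tool_pos: [470.4, -305.9, 95.3]
tool_rot: [0.233, 3.127, -0.007]
contact_force: [0.5, 0.4, -0.8]
width: 24.6
grip_force: 30.0
(array([-0.2307,  0.6738,  0.0022]), array([-0.0014,  0.0019, -0.0862])) (array([-0.2291,  0.6748,  0.2597]), array([-0.0014,  0.0019, -0.0862]))
```

```bash
python3 -m jog '[{"fingers":0,"x":-0.05,"y":0.14,"z":0,"ax":0,"ay":0,"az":-0.03},{"fingers":0,"x":-0.1,"y":0.28,"z":0,"ax":0,"ay":0,"az":-0.06},{"fingers":0,"x":-0.14,"y":0.42,"z":0,"ax":0,"ay":0,"az":-0.086},{"fingers":0,"x":-0.19,"y":0.56,"z":0,"ax":0,"ay":0,"az":-0.086},{"fingers":0,"x":-0.23,"y":0.672,"z":0,"ax":0,"ay":0,"az":-0.086},{"fingers":0,"x":-0.23,"y":0.672,"z":0,"ax":0,"ay":0,"az":-0.086},{"fingers":0,"x":-0.23,"y":0.672,"z":0.05,"ax":0,"ay":0,"az":-0.086},{"fingers":0,"x":-0.23,"y":0.672,"z":0.12,"ax":0,"ay":0,"az":-0.086},{"fingers":0,"x":-0.23,"y":0.672,"z":0.18,"ax":0,"ay":0,"az":-0.086},{"fingers":0,"x":-0.23,"y":0.672,"z":0.22,"ax":0,"ay":0,"az":-0.086},{"fingers":0,"x":-0.23,"y":0.672,"z":0.24,"ax":0,"ay":0,"az":-0.086},{"fingers":0,"x":-0.23,"y":0.672,"z":0.251,"ax":0,"ay":0,"az":-0.086},{"fingers":0,"x":-0.23,"y":0.672,"z":0.252,"ax":0,"ay":0,"az":-0.086},{"fingers":0,"x":-0.23,"y":0.672,"z":0.252,"ax":0,"ay":0,"az":-0.086}]'; python3 - <<'E'
from h import *
print(togo(471.2,199.5,92,np.radians(77.5)))
E
```

```text
time: 22.15
tool_pos: [599.7, -52.1, -8.4]
tool_rot: [-0.191, 3.134, -0.001]
contact_force: [-0.6, -0.8, -0.1]
width: 25.0
grip_force: 30.0
(array([ 0.2423,  0.6631, -0.2516]), array([-1.000e-04,  5.000e-04,  1.081e-01]))
```

```bash
python3 -m jog '[{"fingers":0.5,"x":0,"y":0,"z":0.001,"ax":0,"ay":0,"az":0},{"fingers":0.5,"x":0,"y":0,"z":0.001,"ax":0,"ay":0,"az":0},{"fingers":0.5,"x":0,"y":0,"z":0.001,"ax":0,"ay":0,"az":0},{"fingers":0.5,"x":0,"y":0,"z":0.001,"ax":0,"ay":0,"az":0},{"fingers":0.5,"x":0,"y":0,"z":-0.06,"ax":0,"ay":0,"az":0},{"fingers":0.5,"x":0,"y":0,"z":-0.2,"ax":0,"ay":0,"az":0},{"fingers":0.5,"x":0.05,"y":0.14,"z":-0.25,"ax":0,"ay":0,"az":0.03},{"fingers":0.5,"x":0.1,"y":0.28,"z":-0.25,"ax":0,"ay":0,"az":0.06},{"fingers":0.5,"x":0.15,"y":0.42,"z":-0.25,"ax":0,"ay":0,"az":0.108},{"fingers":0.5,"x":0.2,"y":0.56,"z":-0.25,"ax":0,"ay":0,"az":0.108},{"fingers":0.5,"x":0.242,"y":0.663,"z":-0.25,"ax":0,"ay":0,"az":0.108},{"fingers":0.5,"x":0.242,"y":0.663,"z":-0.25,"ax":0,"ay":0,"az":0.108},{"fingers":0.5,"x":0.242,"y":0.663,"z":-0.25,"ax":0,"ay":0,"az":0.108},{"fingers":0.5,"x":0.242,"y":0.663,"z":-0.25,"ax":0,"ay":0,"az":0.108}]'; python3 - <<'E'
from h import *
print(togo(471.2,199.5,-12,np.radians(77.5)))
im=arm.get_image("wrist");cv2.imwrite("pics/w8.png",im[100:400])
E
```

```text
time: 23.9
tool_pos: [471.5, 198.6, 90.9]
tool_rot: [0.344, 3.123, -0.0]
contact_force: [0.4, 0.0, 0.7]
width: 47.7
grip_force: 0.0
(array([0.0012, 0.0021, 0.2572]), array([-0.0001,  0.0001, -0.0004]))
```

View pics/w8.png

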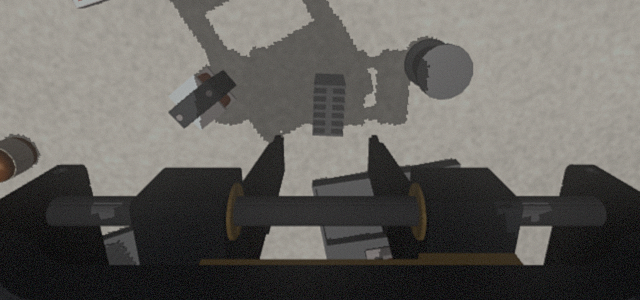

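The sink is square and centred (u≈328). I grip and lift it.

```bash
python3 -m jog '[{"fingers":0.5,"x":0.001,"y":0.003,"z":0.07,"ax":0,"ay":0,"az":0},{"fingers":0.5,"x":0.001,"y":0.003,"z":0.15,"ax":0,"ay":0,"az":0},{"fingers":0.5,"x":0.001,"y":0.003,"z":0.22,"ax":0,"ay":0,"az":0},{"fingers":0.5,"x":0.001,"y":0.003,"z":0.257,"ax":0,"ay":0,"az":0},{"fingers":0.5,"x":0.001,"y":0.003,"z":0.257,"ax":0,"ay":0,"az":0},{"fingers":0.5,"x":0.001,"y":0.003,"z":0.257,"ax":0,"ay":0,"az":0},{"fingers":0,"x":0.001,"y":0.003,"z":0.257,"ax":0,"ay":0,"az":0},{"fingers":0,"x":0.001,"y":0.003,"z":0.257,"ax":0,"ay":0,"az":0},{"fingers":0,"x":0.001,"y":0.003,"z":0.257,"ax":0,"ay":0,"az":0},{"fingers":0,"x":0.001,"y":0.003,"z":0.257,"ax":0,"ay":0,"az":0},{"fingers":0,"x":0.001,"y":0.003,"z":0.257,"ax":0,"ay":0,"az":0},{"fingers":0,"x":0.001,"y":0.003,"z":0.257,"ax":0,"ay":0,"az":0},{"fingers":0,"x":0.001,"y":0.003,"z":0.2,"ax":0,"ay":0,"az":0},{"fingers":0,"x":0.001,"y":0.003,"z":0.1,"ax":0,"ay":0,"az":0},{"fingers":0,"x":0.001,"y":0.003,"z":0,"ax":0,"ay":0,"az":0},{"fingers":0,"x":0.001,"y":0.003,"z":0,"ax":0,"ay":0,"az":0}]'; python3 - <<'E'
from h import *
print(togo(593,17.5,92,np.radians(97)), togo(593,17.5,-9,np.radians(97)))
E
```

```text
time: 25.95
tool_pos: [473.1, 201.5, 94.1]
tool_rot: [0.341, 3.117, 0.004]
contact_force: [0.0, 0.6, -0.4]
width: 25.0
grip_force: 29.5
(array([-0.3921, -0.3844,  0.0064]), array([ 0.0007,  0.002 , -0.1082])) (array([-0.3906, -0.3853,  0.2589]), array([ 0.0007,  0.002 , -0.1082]))
```

```bash
python3 -m jog '[{"fingers":0,"x":-0.1,"y":-0.1,"z":0,"ax":0,"ay":0,"az":-0.03},{"fingers":0,"x":-0.2,"y":-0.2,"z":0,"ax":0,"ay":0,"az":-0.07},{"fingers":0,"x":-0.3,"y":-0.3,"z":0,"ax":0,"ay":0,"az":-0.108},{"fingers":0,"x":-0.389,"y":-0.386,"z":0,"ax":0,"ay":0,"az":-0.108},{"fingers":0,"x":-0.389,"y":-0.386,"z":0,"ax":0,"ay":0,"az":-0.108},{"fingers":0,"x":-0.389,"y":-0.386,"z":0,"ax":0,"ay":0,"az":-0.108},{"fingers":0,"x":-0.389,"y":-0.386,"z":0.05,"ax":0,"ay":0,"az":-0.108},{"fingers":0,"x":-0.389,"y":-0.386,"z":0.12,"ax":0,"ay":0,"az":-0.108},{"fingers":0,"x":-0.389,"y":-0.386,"z":0.18,"ax":0,"ay":0,"az":-0.108},{"fingers":0,"x":-0.389,"y":-0.386,"z":0.22,"ax":0,"ay":0,"az":-0.108},{"fingers":0,"x":-0.389,"y":-0.386,"z":0.24,"ax":0,"ay":0,"az":-0.108},{"fingers":0,"x":-0.389,"y":-0.386,"z":0.249,"ax":0,"ay":0,"az":-0.108},{"fingers":0,"x":-0.389,"y":-0.386,"z":0.249,"ax":0,"ay":0,"az":-0.108},{"fingers":0,"x":-0.389,"y":-0.386,"z":0.249,"ax":0,"ay":0,"az":-0.108}]'; python3 - <<'E'
from h import *
print(togo(443.3,98.5,92,np.radians(115.2)))
E
```

```text
time: 27.7
tool_pos: [590.0, 16.4, -8.0]
tool_rot: [-0.191, 3.134, -0.0]
contact_force: [1.0, 0.6, -1.0]
width: 24.9
grip_force: 29.5
(array([ 0.3388,  0.2481, -0.2507]), array([-0.0002,  0.0005, -0.1013]))
```

```bash
python3 -m jog '[{"fingers":0.45,"x":0,"y":0,"z":0.001,"ax":0,"ay":0,"az":0},{"fingers":0.45,"x":0,"y":0,"z":0.001,"ax":0,"ay":0,"az":0},{"fingers":0.45,"x":0,"y":0,"z":0.001,"ax":0,"ay":0,"az":0},{"fingers":0.45,"x":0,"y":0,"z":0.001,"ax":0,"ay":0,"az":0},{"fingers":0.45,"x":0,"y":0,"z":-0.06,"ax":0,"ay":0,"az":0},{"fingers":0.45,"x":0,"y":0,"z":-0.2,"ax":0,"ay":0,"az":0},{"fingers":0.75,"x":0.1,"y":0.07,"z":-0.25,"ax":0,"ay":0,"az":-0.03},{"fingers":0.75,"x":0.2,"y":0.14,"z":-0.25,"ax":0,"ay":0,"az":-0.06},{"fingers":0.75,"x":0.3,"y":0.21,"z":-0.25,"ax":0,"ay":0,"az":-0.101},{"fingers":0.75,"x":0.339,"y":0.248,"z":-0.25,"ax":0,"ay":0,"az":-0.101},{"fingers":0.75,"x":0.339,"y":0.248,"z":-0.25,"ax":0,"ay":0,"az":-0.101},{"fingers":0.75,"x":0.339,"y":0.248,"z":-0.25,"ax":0,"ay":0,"az":-0.101},{"fingers":0.75,"x":0.339,"y":0.248,"z":-0.25,"ax":0,"ay":0,"az":-0.101}]'; python3 - <<'E'
from h import *
print(togo(443.3,98.5,-12,np.radians(115.2)))
s=arm.observe();C=cam("wrist",s);im=arm.get_image("wrist")
# white/dark profile check: core top is dark neutral; print its centroid near the expected pixel
u,v=proj(C,[443.3,98.5,45]);print(u,v)
g=im[int(v)-40:int(v)+40,int(u)-50:int(u)+50];hsv=cv2.cvtColor(g,cv2.COLOR_BGR2HSV);m=((hsv[...,2]<62)).astype(np.uint8)
n,l,st,c=cv2.connectedComponentsWithStats(m);print([(st[i].tolist(),(c[i]+[int(u)-50,int(v)-40]).round(1).tolist()) for i in range(1,n) if st[i][4]>60])
E
```

```text
time: 29.32
tool_pos: [443.7, 98.0, 91.4]
tool_rot: [-0.682, 3.067, -0.0]
contact_force: [0.1, -0.6, -0.6]
width: 71.4
grip_force: 0.0
(array([0.0004, 0.0016, 0.2585]), array([-0.0001,  0.    , -0.0008]))
327.524155387729 211.35127564645433
[([25, 17, 53, 35, 1237], [327.9, 208.5])]
```

```bash
python3 -m jog '[{"fingers":0.75,"x":0,"y":0.002,"z":0.07,"ax":0,"ay":0,"az":0},{"fingers":0.75,"x":0,"y":0.002,"z":0.15,"ax":0,"ay":0,"az":0},{"fingers":0.75,"x":0,"y":0.002,"z":0.22,"ax":0,"ay":0,"az":0},{"fingers":0.75,"x":0,"y":0.002,"z":0.257,"ax":0,"ay":0,"az":0},{"fingers":0.75,"x":0,"y":0.002,"z":0.257,"ax":0,"ay":0,"az":0},{"fingers":0.75,"x":0,"y":0.002,"z":0.257,"ax":0,"ay":0,"az":0},{"fingers":0,"x":0,"y":0.002,"z":0.257,"ax":0,"ay":0,"az":0},{"fingers":0,"x":0,"y":0.002,"z":0.257,"ax":0,"ay":0,"az":0},{"fingers":0,"x":0,"y":0.002,"z":0.257,"ax":0,"ay":0,"az":0},{"fingers":0,"x":0,"y":0.002,"z":0.257,"ax":0,"ay":0,"az":0},{"fingers":0,"x":0,"y":0.002,"z":0.257,"ax":0,"ay":0,"az":0},{"fingers":0,"x":0,"y":0.002,"z":0.257,"ax":0,"ay":0,"az":0},{"fingers":0,"x":0,"y":0.002,"z":0.2,"ax":0,"ay":0,"az":0},{"fingers":0,"x":0,"y":0.002,"z":0.1,"ax":0,"ay":0,"az":0},{"fingers":0,"x":0,"y":0.002,"z":0,"ax":0,"ay":0,"az":0},{"fingers":0,"x":0,"y":0.002,"z":0,"ax":0,"ay":0,"az":0}]'; python3 - <<'E'
from h import *
print(togo(591,199.7,92,np.radians(88)), togo(591,199.7,-9,np.radians(88)))
E
```

```text
time: 31.38
tool_pos: [444.9, 99.5, 94.4]
tool_rot: [-0.682, 3.059, -0.001]
contact_force: [0.8, -0.4, -2.3]
width: 41.8
grip_force: 30.0
(array([-0.4371,  0.0716,  0.0088]), array([-0.0002,  0.0022,  0.1508])) (array([-0.4355,  0.0722,  0.2613]), array([-0.0002,  0.0022,  0.1508]))
```

```bash
python3 -m jog '[{"fingers":0,"x":-0.1,"y":0.017,"z":0,"ax":0,"ay":0,"az":0.04},{"fingers":0,"x":-0.2,"y":0.034,"z":0,"ax":0,"ay":0,"az":0.09},{"fingers":0,"x":-0.3,"y":0.05,"z":0,"ax":0,"ay":0,"az":0.13},{"fingers":0,"x":-0.437,"y":0.072,"z":0,"ax":0,"ay":0,"az":0.151},{"fingers":0,"x":-0.437,"y":0.072,"z":0,"ax":0,"ay":0,"az":0.151},{"fingers":0,"x":-0.437,"y":0.072,"z":0,"ax":0,"ay":0,"az":0.151},{"fingers":0,"x":-0.437,"y":0.072,"z":0.05,"ax":0,"ay":0,"az":0.151},{"fingers":0,"x":-0.437,"y":0.072,"z":0.12,"ax":0,"ay":0,"az":0.151},{"fingers":0,"x":-0.437,"y":0.072,"z":0.18,"ax":0,"ay":0,"az":0.151},{"fingers":0,"x":-0.437,"y":0.072,"z":0.22,"ax":0,"ay":0,"az":0.151},{"fingers":0,"x":-0.437,"y":0.072,"z":0.24,"ax":0,"ay":0,"az":0.151},{"fingers":0,"x":-0.437,"y":0.072,"z":0.249,"ax":0,"ay":0,"az":0.151},{"fingers":0,"x":-0.437,"y":0.072,"z":0.249,"ax":0,"ay":0,"az":0.151},{"fingers":0,"x":-0.437,"y":0.072,"z":0.249,"ax":0,"ay":0,"az":0.151}]'
```

```text
time: 33.12
tool_pos: [589.1, 199.7, -7.5]
tool_rot: [0.056, 3.139, 0.001]
contact_force: [0.6, 1.2, -1.0]
width: 42.2
grip_force: 30.0
```

Release, rise and back off toward the base for a final look.

```bash
python3 -m jog '[{"fingers":0,"x":0,"y":0,"z":0.003,"ax":0,"ay":0,"az":0},{"fingers":0.65,"x":0,"y":0,"z":0.003,"ax":0,"ay":0,"az":0},{"fingers":0.65,"x":0,"y":0,"z":0.003,"ax":0,"ay":0,"az":0},{"fingers":0.65,"x":0,"y":0,"z":0.003,"ax":0,"ay":0,"az":0},{"fingers":0.65,"x":0,"y":0,"z":0.003,"ax":0,"ay":0,"az":0},{"fingers":0.65,"x":0,"y":0,"z":-0.06,"ax":0,"ay":0,"az":0},{"fingers":0.65,"x":0,"y":0,"z":-0.2,"ax":0,"ay":0,"az":0},{"fingers":0.65,"x":0,"y":0,"z":-0.4,"ax":0,"ay":0,"az":0},{"fingers":0.65,"x":0.3,"y":0,"z":-0.5,"ax":0,"ay":0,"az":0},{"fingers":0.65,"x":0.5,"y":0,"z":-0.5,"ax":0,"ay":0,"az":0},{"fingers":0.65,"x":0.5,"y":0,"z":-0.5,"ax":0,"ay":0,"az":0},{"fingers":0.65,"x":0.5,"y":0,"z":-0.5,"ax":0,"ay":0,"az":0},{"fingers":0.65,"x":0.5,"y":0,"z":-0.5,"ax":0,"ay":0,"az":0}]'; python3 - <<'E'
from h import *
a=arm.get_image("scene")[130:310,120:520];b=arm.get_image("top")[115:240,170:480]
f=lambda i:cv2.resize(i,(660,int(i.shape[0]*660/i.shape[1])),interpolation=cv2.INTER_CUBIC)
cv2.imwrite("pics/end.png",np.vstack([f(a),f(b)]))
E
```

```text
time: 34.75
tool_pos: [387.9, 207.0, 192.5]
tool_rot: [0.054, 3.139, 0.002]
contact_force: [-0.0, 0.1, -0.4]
width: 61.8
grip_force: 0.0
```

View pics/end.png

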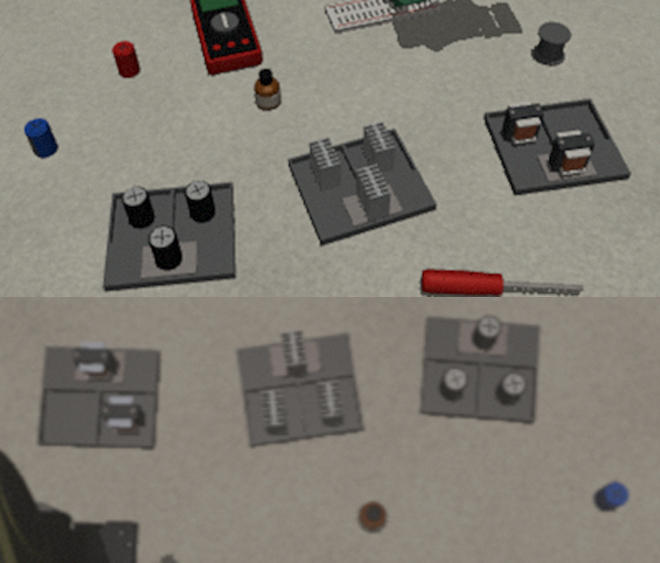

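All five stand upright, one to a bay, in the tray with the matching sample: caps at (455,380) and (513,385), sinks at (275,405) and (330,400), transformer at (122,410). The spool and bottle are still standing where they were.

```bash
python3 -c "
from plant import arm
print(arm.job_done())"
```

```text
the job is handed in; nothing more can be done
None
```

Job handed in at about 35 s: all five components stand upright and released, one to a bay in their matching trays, with the spool and bottle left in place; the only hitch was a first cap grip that closed just above the can, because the fingertips sit about 30 mm short of the stated TCP.

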